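# Switch the egg cooker off and move the boiled egg to the bowl

## Robot

A 6-joint arm with a two-finger parallel gripper is mounted at the origin on a cart in front of the work surface, level with it; the furniture and walls round the work are solid. World frame = base frame: x ahead of the robot, y to its left, z up, the work surface at z = 0. Lengths are in m, angles in degrees, forces in N, time in s.
With the tool pointing down it reaches from about 0.3 to 0.75 m from the base axis. Payload 8.5 kg.
Tool frame: the origin (TCP) lies at the very end of the fingers, on their centre line; the grasp point (between the pads) lies 19 mm behind it; z points along the fingers, y is the line along which they close (so a half turn about z gives the same grasp; the last joint's range is limited). The gripper opens to 85 mm and grips with 20 to 120 N. Pads are 22 mm wide; open, the fingers measure 114 mm over their backs; the gripper's body (76 mm by 85 mm) begins 54 mm behind the grasp point. The pads swing forward as they close: fully open they stand 13 mm farther back than shut.
Start: joints at [-12.336, 21.807, 74.336, -0, 83.858, -12.336], TCP at [0.55, 0, 0.231] pointing down, gripper open.
Joint ranges: [-178.18, 178.18], [-50.72, 133.34], [12.68, 142.11], [-81.47, 261.47], [9.98, 163.14], [-165.26, 165.26]. Speed limits (degrees/s): [136.94, 136.94, 180, 180, 180, 180].

## Interface

Orientations are given as a 3x3 rotation matrix whose columns are the frame's x, y, z axes.
In Python, from rig import observe, cams, ticket gives the robot as it stands.
- The arm moves only by the tool move_arm, never from a script. Its arguments are lists of equal length, an entry for each row: "jaw": the finger opening in cm, from 0 to 8.54; "dp": the shift along the tool's x, y, z in cm, a list of three; "turn": the turn, a rotation vector about the tool's x, y, z in rad, a list of three. In form: {"jaw": [jaw, ...], "dp": [[tx, ty, tz], ...], "turn": [[wx, wy, wz], ...]}. A call has 1 to 12 rows; each row shifts and turns the commanded pose from where the row before left it, along the tool's axes as they then stand; what a row does not reach is not made up. A row lasts 1/12 s, in which the tool goes at most 41.7 mm and 7.16 degrees, less where a joint would pass 70% of its speed; a pose out of reach is approached as far as the arm can. A call is refused whole if a number of a shift passes 4.17 or a number of a turn 0.125, either way. A call with a gripper value outside its range is refused whole. The fingers move at their own pace and stop on an object; "force" is the grip in N (left out, the last holds). Time passes only in rows, so rows that do not move let the fingers close. It gives the time, the measured TCP pose, the force, the opening and the grip force at its end, in the units of the state.
- observe(): the state, without advancing time (a new reading comes with each control period).
- cams.get_image(name): name is "scene" or "side" or "wrist"; returns (picture, depth): 480x640x3 uint8, red, green, blue; 480x640 float32, m along the optical axis (not along the pixel's ray), 0 where there is no reading.
- cams.calibration(name): a dict with "vertical_fov" (degrees; the focal length in pixels is half the picture's height over the tangent of half this angle, whatever the lens; pixels are square), "cx", "cy" (the principal point, pixels), "view" (4x4, takes a point from world to camera coordinates); the wrist camera has in their place "tool_from_camera" (4x4, takes a point from camera to tool coordinates, whose origin is the TCP and whose axes are the flange's). Camera axes: x right, y up, looking along -z (the intrinsics and any distortion apply to the point x, -y, -z); pixel columns grow to the right and rows downward; lengths in m; the calibration is good to about 2 mm. A picture is of the moment at which its call begins: read the wrist's pose just before it. calibration takes no time and is no camera call.
- ticket.close_job(): hands the job in; it is judged then, once.
Trained networks look in the newest picture that a camera, given by its name, has taken for a name from the list of things; names that differ only in an ending like _2 or _b are one class to them, and where a whole thing is asked for, a point or a joint stands for the part that bears it (a point fixed in the world has none). Each returns a list of dicts, best first, with "p" (0 to 1); they miss things now and then, are a little off and sometimes report something else, mostly with a low value. They report only what shows in the picture. A call takes as long as a camera call. They do not tell look-alikes from the thing itself.
- cams.spot_in(camera, query): "box" ([centre column, centre row, width, height] as shares, 0 to 1, of the picture: columns of its width, rows of its height, round what is visible of it).
- cams.outline_of(camera, query): "mask" (480x640 bool, what is visible of it) and "box" ([centre column, centre row, width, height] as shares, 0 to 1, of the picture: columns of its width, rows of its height, round what is visible of it).
- cams.mark_of(camera, query): "location" ([column, row] as shares, 0 to 1, of the picture: columns of its width, rows of its height: a listed point, or the origin of a listed thing).
The state is a dict: "time_s": time; "q": joint angles; "qvel": joint speeds; "joint_efforts": joint torques, N m; "position": TCP position; "tool_rot": TCP orientation; "ft_force": force on the tool from outside, world axes, zero at the start; "wrist_torque": the same for the moment, N m; "grip_width": finger opening in m; "gripper_force": force on a finger pad.
Only numpy, scipy, OpenCV 4.12 (cv2) and the standard library are available. Lean on these libraries where they do the work, as an engineer would, in place of code of your own. Each camera call takes 0.05 s, during which the arm holds its last target. There are 200 camera calls.

## Task

The egg is done. First switch the egg cooker off: turn its knob fully anticlockwise, right up to the end stop. Then take the egg out of its cup and put it in the wooden bowl without dropping it, and leave everything else standing where it is.

Things in the scene. Friction and masses are not known exactly. Their poses are not given: they have to be found in the camera images.
- egg_cooker: Fixed cream egg cooker, 215 deep (x) x 170 wide (y) x 94 mm high. Origin on the worktop under it, z up; its front is -x, turned half to the robot's right (yaw 0.55 to 1.1). Front = panel sloping 30 degrees (normal (-0.5,0,0.866)) with the knob. Flat top behind it with three steel cups (47 mm across, rims 108 mm high) at x,y = (5,0), (54,36), (54,-36) mm; the egg is in the second.
- heat_knob_grip (a point): On the knob's axis, 37 mm out from the panel, at (-74.5,0,94) mm in the cooker's frame: the height to grip. Turns with the knob: z = axis out of the panel (30 degrees from vertical, to the front), x = along the grip bar, whose white line is on the -x half. Bar 65 mm long, 14 thick, its top 7 mm above this point; it stands on a black disc 68 mm across, whose top is 23 mm below this point.
- heat_knob (a joint): Knob angle, rad. 0 = off = fully anticlockwise (looking at the panel) against a hard end stop, white line pointing straight down the slope to the front; grows clockwise to 4.7. Starts at 2.2 to 3.3, more than a wrist turns in one grasp. Stiff (friction about 0.15 N m), stays where left; the fingers give a little, so press on into the stop. Off means below 0.035.
- egg: Loose brown egg, 60 g, 62 mm high, 45 mm across, standing upright, blunt end down, in a cup of the cooker. Origin at its lower end, +z towards its upper end. It stands 12 mm deep in the cup.
- egg_center (a point): Centre of the egg, 31 mm from either end; widest here.
- bowl: Loose rough brown root-wood bowl, 0.8 kg, 165 mm (its x) by 298 mm (its y, pointing from or to the robot within 0.25 rad of world x), ragged rim 70 to 111 mm high; stands to the robot's left or right of the cooker. Origin on the worktop under its middle. The hollow is deepest round the origin, floor about 34 mm above the worktop.
- mug: Bystander: grey-white mug, 86 mm across, 88 mm high, origin at the underside; stands on the side where the bowl is not.
- pepper_mill: Bystander: dark wooden pepper mill, 58 mm across, 150 mm high, behind the cooker to the right; origin at the underside.
- honey_jar: Bystander: jar with dark lid, 62 mm across, 99 mm high, behind the cooker to the left; origin at the underside.
- salt_shaker: Bystander: salt shaker with grey top, 44 mm across, 90 mm high, in front of the cooker to the right, near the worktop's front edge; origin at the underside.
Things that resemble listed ones, but are neither listed nor needed, are in the scene too. What is shaped like the egg but blue is not meant.

How it is judged:
By the outcome, as a careful person would: the job done as asked, in the order asked, and still so for the second after the job is handed in, with the robot touching nothing.
It also fails if it takes over 72 s, if anything falls off the work surface, if the arm or the gripper's body presses on something with over 40 N, if the wrist force passes 120 N, or if a joint passes its speed limit or range.

## Working session

There is one attempt and no reset: what is moved stays moved. The work goes in short steps, Python scripts to look and compute and a tool call to move; the robot and the scene stay as the last step left them, time stands still between calls to the robot, and variables do not carry over. Pictures are saved under pics/ and viewed, at most 10 in all, crops included, and the job is handed in when it is done.

Besides the shell and the picture viewer there is one more tool, called after "Call:" by a JSON object that holds its "api" and its "payload", one argument or row to a line. move_arm: Moves the arm, as the interface text tells. Its arguments: {"type":"object","properties":{"jaw":{"type":"array","items":{"type":"number"}},"dp":{"type":"array","items":{"type":"array","items":{"type":"number"}}},"turn":{"type":"array","items":{"type":"array","items":{"type":"number"}}},"force":{"type":"number"}},"required":["jaw","dp","turn"]}

```bash
mkdir -p pics
cat > h.py <<'E'
import numpy as np, cv2
from rig import observe, cams, ticket
def cal(n):
    c=cams.calibration(n); f=240/np.tan(np.radians(c['vertical_fov'])/2); return c,f
def world_from_cam(n,st=None):
    c,f=cal(n)
    if 'view' in c: return np.linalg.inv(np.array(c['view']))
    st=st or observe(); T=np.eye(4); T[:3,:3]=st['tool_rot']; T[:3,3]=st['position']
    return T@np.array(c['tool_from_camera'])
def cloud(n,dep,st=None):
    c,f=cal(n); v,u=np.mgrid[0:480,0:640]
    P=np.stack([(u-c['cx'])/f*dep,-(v-c['cy'])/f*dep,-dep,np.ones_like(dep)],-1)
    return (P@world_from_cam(n,st).T)[...,:3]
def proj(n,p,st=None):
    c,f=cal(n); q=np.linalg.inv(world_from_cam(n,st))@np.r_[p,1]
    return c['cx']+f*q[0]/-q[2], c['cy']-f*q[1]/-q[2]
E
python3 - <<'E'
from h import *
st=observe(); print({k:np.round(v,3).tolist() for k,v in st.items()})
for n in ['scene','side']:
    print(n,{k:np.round(v,3).tolist() if not isinstance(v,str) else v for k,v in cams.calibration(n).items()})
    im,d=cams.get_image(n); cv2.imwrite(f'pics/{n}0.png',im[...,::-1]); np.save(f'{n}0.npy',d)
    C=cloud(n,d)
    for q in ['egg','bowl','mug','pepper_mill','honey_jar','salt_shaker','egg_cooker','heat_knob']:
        r=cams.outline_of(n,q)
        for o in r[:3]:
            m=o['mask']&(d>0); print(n,q,round(o['p'],2),np.round(np.array(o['box'])*[640,480,640,480]).tolist(),np.round(np.median(C[m],0),3).tolist(),np.round(np.percentile(C[m],[2,98],axis=0),3).tolist())
print(observe()['time_s'])
E
```

```text
{'time_s': 0.0, 'q': [-12.336, 21.843, 74.387, 0.002, 83.857, -12.336], 'qvel': [-0.073, -0.001, 0.084, 0.108, -0.03, 0.0], 'joint_efforts': [-0.001, -44.847, -23.129, -0.0, 0.005, 0.0], 'position': [0.55, 0.0, 0.231], 'tool_rot': [[0.0, 1.0, -0.001], [1.0, 0.0, 0.0], [0.0, -0.001, -1.0]], 'ft_force': [0.172, 0.28, 0.092], 'wrist_torque': [-0.005, -0.011, 0.021], 'gripper_force': 0.0, 'grip_width': 0.086}
scene {'vertical_fov': 46.539, 'cx': 320.581, 'cy': 236.146, 'view': [[0.802, -0.597, -0.018, -0.423], [0.415, 0.536, 0.735, -0.308], [-0.429, -0.597, 0.678, -0.997], [0.0, 0.0, 0.0, 1.0]]}
scene egg 0.91 [297.0, 212.0, 18.0, 21.0] [0.52, 0.072, 0.138] [[0.506, 0.062, 0.108], [0.541, 0.094, 0.157]]
scene egg 0.91 [162.0, 252.0, 26.0, 26.0] [0.271, 0.234, 0.042] [[0.253, 0.224, 0.014], [0.292, 0.252, 0.061]]
scene egg 0.86 [270.0, 202.0, 17.0, 27.0] [0.559, 0.245, 0.041] [[0.545, 0.235, 0.003], [0.582, 0.267, 0.061]]
scene bowl 0.88 [401.0, 375.0, 132.0, 144.0] [0.477, -0.314, 0.046] [[0.338, -0.394, 0.021], [0.597, -0.249, 0.096]]
scene mug 0.87 [223.0, 206.0, 43.0, 48.0] [0.451, 0.
[... 1518 characters left out ...]
e mug 0.83 [237.0, 225.0, 33.0, 43.0] [0.449, 0.265, 0.057] [[0.394, 0.248, -0.001], [0.499, 0.339, 0.087]]
side pepper_mill 0.79 [420.0, 262.0, 26.0, 53.0] [0.742, -0.17, 0.066] [[0.727, -0.184, 0.001], [0.782, -0.107, 0.14]]
side honey_jar 0.62 [361.0, 228.0, 28.0, 38.0] [0.749, 0.094, 0.058] [[0.731, 0.079, 0.0], [0.79, 0.142, 0.1]]
side salt_shaker 0.96 [294.0, 311.0, 15.0, 35.0] [0.378, -0.154, 0.048] [[0.367, -0.163, 0.004], [0.396, -0.138, 0.088]]
side egg_cooker 0.96 [310.0, 263.0, 76.0, 73.0] [0.503, -0.015, 0.074] [[0.411, -0.097, 0.008], [0.627, 0.119, 0.107]]
side heat_knob 0.75 [309.0, 267.0, 31.0, 28.0] [0.479, -0.036, 0.076] [[0.457, -0.061, 0.056], [0.514, -0.002, 0.109]]
0.9
```

Run:
```python
from h import *
st=observe(); im,d=cams.get_image('wrist'); cv2.imwrite('pics/w0.png',im[...,::-1]); np.save('w0.npy',d); 
C=cloud('wrist',d,st)
for q in ['egg','heat_knob','egg_cooker']:
    for o in cams.outline_of('wrist',q)[:3]:
        m=o['mask']&(d>0); print(q,round(o['p'],2),np.round(np.array(o['box'])*[640,480,640,480]).tolist(),np.round(np.percentile(C[m],[2,50,98],axis=0),3).tolist())
for n in ['scene','side','wrist']: 
    if n!='wrist': cams.get_image(n)
    for q in ['egg_center','heat_knob_grip']:
        print(n,q,[(round(o['p'],2),np.round(np.array(o['location'])*[640,480]).tolist()) for o in cams.mark_of(n,q)[:4]])
s=cv2.imread('pics/scene0.png'); a=cv2.resize(s[150:450,140:480],None,fx=2,fy=2)
b=np.zeros((600,800,3),np.uint8); b[:600,:680]=a; cv2.imwrite('pics/sc_crop.png',b[:,:680])
# scene points
for n in ['scene','side']:
    d=np.load(n+'0.npy'); C=cloud(n,d).reshape(-1,3); m=(d.ravel()>0)&(abs(C[:,2]-.094)<.004)&(C[:,0]>.38)&(C[:,0]<.68)&(abs(C[:,1])<.15)
    p=C[m]; print(n,m.sum(),np.median(p[:,2]),cv2.minAreaRect((p[:,:2]*1000).astype(np.float32)))
```

```text
egg 0.88 [128.0, 19.0, 62.0, 39.0] [[0.381, 0.151, 0.019], [0.403, 0.161, 0.045], [0.416, 0.174, 0.059]]
egg 0.61 [110.0, 269.0, 56.0, 49.0] [[0.332, -0.074, 0.015], [0.351, -0.053, 0.046], [0.363, -0.038, 0.06]]
egg 0.56 [288.0, 108.0, 68.0, 76.0] [[0.512, 0.066, 0.131], [0.531, 0.085, 0.149], [0.549, 0.104, 0.157]]
heat_knob 0.95 [250.0, 258.0, 72.0, 78.0] [[0.46, -0.057, 0.06], [0.488, -0.025, 0.082], [0.518, 0.002, 0.113]]
egg_cooker 0.83 [310.0, 161.0, 300.0, 312.0] [[0.431, -0.073, 0.044], [0.538, 0.039, 0.093], [0.634, 0.139, 0.108]]
scene egg_center [(0.84, [269.0, 201.0]), (0.68, [296.0, 209.0]), (0.67, [260.0, 324.0]), (0.63, [225.0, 250.0])]
scene heat_knob_grip [(0.95, [314.0, 269.0])]
side egg_center [(0.82, [238.0, 257.0]), (0.76, [261.0, 300.0]), (0.65, [276.0, 223.0]), (0.57, [296.0, 228.0])]
side heat_knob_grip [(0.78, [304.0, 263.0])]
wrist egg_center [(0.87, [131.0, 7.0]), (0.87, [112.0, 268.0]), (0.86, [286.0, 113.0])]
wrist heat_knob_grip [(0.58, [239.0, 271.0])]
scene 2240 0.09378948170238827 ((489.1735534667969, -23.178192138671875), (324.76641845703125, 166.74024963378906), 51.661869049072266)
side 940 0.09292707236306963 ((494.50103759765625, -23.814376831054688), (321.7879333496094, 167.62313842773438), 54.712547302246094)
```

View pics/sc_crop.png

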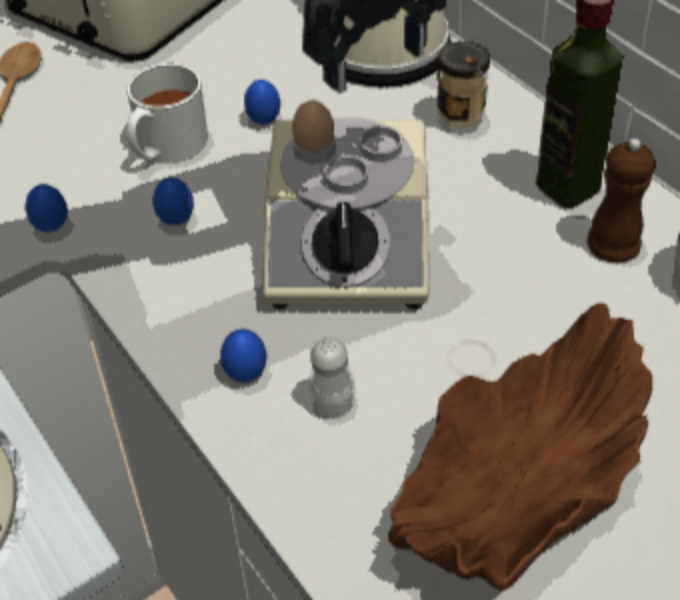

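View pics/w0.png

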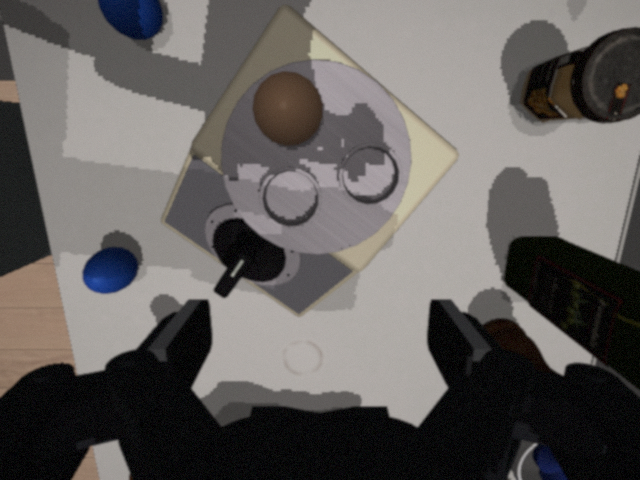

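```bash
cat > fit.py <<'E'
from h import *
from scipy.optimize import least_squares
import sys
st=observe()
import json
A=[]
for n in ['w','scene','side']:
    d=np.load(n+'0.npy'); nm={'w':'wrist'}.get(n,n)
    C=cloud(nm,d,None); I=cv2.imread('pics/'+n+'0.png').astype(int)
    ok=(d>0)&(C[...,0]>.38)&(C[...,0]<.70)&(abs(C[...,1])<.17)&(C[...,2]>.012)&(C[...,2]<.17)
    P=C[ok]; B=I[ok]
    egg=P[(P[:,2]>.115)&(B[:,2]>B[:,0]+15)&(np.hypot(P[:,0]-.525,P[:,1]-.08)<.04)]
    # egg: ellipsoid centre a=.0225,b=.031; z centre .108-.012+.031=.127
    f=lambda x:np.sqrt(((egg[:,:2]-x[:2])**2).sum(1)/.0225**2+((egg[:,2]-x[2])/.031)**2)-1
    e=least_squares(f,[.525,.08,.127],loss='soft_l1',f_scale=.05).x
    # panel plane: RANSAC-free: points with z .03-.09 fit plane with tilt 30
    best=None
    def res(x,Q): 
        nrm=np.array([-.5*np.cos(x[0]),-.5*np.sin(x[0]),.866]); return Q@nrm-x[1]
    Q=P[(P[:,2]>.035)&(P[:,2]<.085)&(np.hypot(P[:,0]-.484,P[:,1]+.034)<.12)]
    for y in np.arange(.5,1.15,.02):
        r=res([y,0],Q); h,b=np.histogram(r,np.arange(-.5,.5,.002)); k=h.argmax()
        if best is None or h[k]>best[0]: best=(h[k],y,b[k]+.001)
    r=least_squares(res,best[1:],args=(Q,),loss='cauchy',f_scale=.001).x
    # rect of top
    print(n,len(egg),'egg',np.round(e,4),'yaw,d',np.round(r,4),best[0],len(Q))
    A.append((e,r))
E
python3 fit.py
```

```text
w 3917 egg [0.5294 0.0859 0.1252] yaw,d [ 0.9125 -0.0863] 5371 10077
scene 393 egg [0.528  0.0848 0.126 ] yaw,d [ 0.9125 -0.0842] 803 3397
side 240 egg [0.5292 0.0862 0.1248] yaw,d [ 0.9129 -0.0861] 430 2101
```

```bash
cat > knob.py <<'E'
from h import *
yaw=.9125; e=np.array([.529,.0857])
c,s=np.cos(yaw),np.sin(yaw); R=np.array([[c,-s,0],[s,c,0],[0,0,1]])
O=np.r_[e-R[:2,:2]@[.054,.036],0]
G=O+R@[-.0745,0,.094]
N=R@[-.5,0,.866]; D=R@[-.866,0,-.5]  # D = down slope
Z=N; X0=-D; Y0=np.cross(Z,X0) # knob at 0: white on -x half = D => x=-D
def barangle(C,ok):
    L=(C-G)@np.stack([X0,Y0,Z],1)
    m=ok&(L[...,2]>-.015)&(L[...,2]<.012)&(np.hypot(L[...,0],L[...,1])<.04)
    return L,m
E
python3 - <<'E'
from knob import *
print('O',O,'G',G,'panel d',(G-.037*N)@N)
for n,nm in [('w','wrist'),('scene','scene'),('side','side')]:
    d=np.load(n+'0.npy'); C=cloud(nm,d); I=cv2.imread('pics/'+n+'0.png').astype(int)
    L,m=barangle(C,d>0); p=L[m]; b=I[m]
    t=p[p[:,2]>.002]
    (x,y),(w,h),a=cv2.minAreaRect((t[:,:2]*1000).astype(np.float32))
    ev,V=np.linalg.eigh(np.cov(t[:,:2].T)); v=V[:,1]
    wh=t[b[p[:,2]>.002].min(1)>110]
    print(n,len(t),'mean',t.mean(0)*1000,'rect',x,y,w,h,a,'axis deg',np.degrees(np.arctan2(v[1],v[0])),'top z',np.percentile(t[:,2],95),'white',len(wh),wh.mean(0)*1000 if len(wh) else '')
E
```

```text
O [0.5244417  0.02096035 0.        ] G [ 0.47886483 -0.0379718   0.094     ] panel d -0.0870534336079868
w 839 mean [ 5.32954397 -0.49615541  5.23146415] rect 1.190948486328125 -0.6504430770874023 64.82411193847656 13.953123092651367 2.636209487915039 axis deg -177.47684604176254 top z 0.006414854358280889 white 41 [13.69463158 -0.52770653  6.07726642]
scene 216 mean [-2.41697529 -0.29488011  7.07630896] rect -1.0316505432128906 0.01334381103515625 64.38640594482422 14.04111385345459 1.3566049337387085 axis deg -176.95426777427718 top z 0.010440790744166498 white 13 [15.079169    0.68470021  7.29568427]
side 114 mean [-1.90577138 -0.44965952  5.51137796] rect -2.8409996032714844 -0.3919095993041992 66.70320892333984 12.725805282592773 4.96796989440918 axis deg -177.25321993440298 top z 0.009458084964727503 white 4 [20.80092606  0.32194433  7.27645828]
```

```bash
cat > plan.py <<'E'
from knob import *
from scipy.spatial.transform import Rotation as Ro
def toolR(az_deg):
    "tool x at angle ccw from X0 about N, z=-N"
    a=np.radians(az_deg); x=np.cos(a)*X0+np.sin(a)*Y0; z=-Z; return np.stack([x,np.cross(z,x),z],1)
def plan(p,R):
    st=observe(); T=np.array(st['tool_rot']); rv=Ro.from_matrix(T.T@R).as_rotvec()
    d=(np.array(p)-st['position'])*100
    print('q',np.round(st['q'],1),'rotvec',np.round(rv,3),'rows',np.linalg.norm(rv)/.125,'dp(cur axes)',np.round(T.T@d,2),'dp(target axes)',np.round(np.array(R).T@d,2))
E
python3 - <<'E'
from plan import *
plan(G+.06*N,toolR(2.7))
E
```

```text
q [-12.3  21.8  74.3  -0.   83.9 -12.3] rotvec [-0.184  0.499  0.597] rows 6.395554232136012 dp(cur axes) [-6.17 -8.95  8.53] dp(target axes) [-13.06  -3.92   2.21]
```

Call:
{"api": "move_arm", "payload": {
  "jaw": [4.5, 4.5, 4.5, 4.5, 4.5, 4.5, 4.5, 4.5, 4.5, 4.5, 4.5, 4.5],
  "dp": [
    [0, 0, 0],
    [0, 0, 0],
    [0, 0, 0],
    [0, 0, 0],
    [0, 0, 0],
    [0, 0, 0],
    [0, 0, 0],
    [-3.3, -1, 0.55],
    [-3.3, -1, 0.55],
    [-3.3, -1, 0.55],
    [-3.16, -0.92, 0.56],
    [0, 0, 0]
  ],
  "turn": [
    [-0.0263, 0.0713, 0.0853],
    [-0.0263, 0.0713, 0.0853],
    [-0.0263, 0.0713, 0.0853],
    [-0.0263, 0.0713, 0.0853],
    [-0.0263, 0.0713, 0.0853],
    [-0.0263, 0.0713, 0.0853],
    [-0.0263, 0.0713, 0.0853],
    [0, 0, 0],
    [0, 0, 0],
    [0, 0, 0],
    [0, 0, 0],
    [0, 0, 0]
  ]
}}

```text
time_s: 2.5
position: [0.4572, -0.0625, 0.1431]
tool_rot: [[0.497, 0.814, 0.303], [0.71, -0.581, 0.397], [0.499, 0.018, -0.866]]
ft_force: [-0.7, 0.4, 0.4]
grip_width: 0.045
gripper_force: 0.0
```

Run:
```python
from plan import *
plan(G-.016*N,toolR(2.7))
st=observe(); im,d=cams.get_image('wrist'); cv2.imwrite('pics/w1.png',im[...,::-1])
C=cloud('wrist',d,st); L,m=barangle(C,d>0); t=L[m]; t=t[(t[:,2]>.0)]
print(len(t)); 
if len(t)>20: print(cv2.minAreaRect((t[:,:2]*1000).astype(np.float32)),np.percentile(t[:,2],[50,98]))
```

```text
q [-40.   17.1 105.8  34.   63.2 -22.1] rotvec [-0.004  0.    -0.005] rows 0.05301066788858416 dp(cur axes) [0.36 0.26 7.49] dp(target axes) [0.36 0.23 7.49]
2624
((0.19692039489746094, -0.8370771408081055), (64.41515350341797, 13.69320297241211), 2.1019461154937744) [0.0057082  0.00725405]
```

View pics/w1.png

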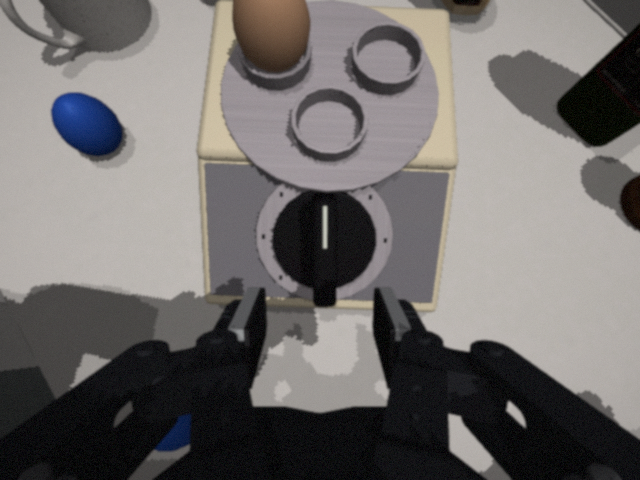

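Call:
{"api": "move_arm", "payload": {
  "jaw": [4.5, 4.5, 4.5, 0, 0, 0, 0, 0, 0, 0],
  "dp": [
    [0.37, 0.3, 2.5],
    [0, 0, 2.5],
    [0, 0, 2.45],
    [0, 0, 0],
    [0, 0, 0],
    [0, 0, 0],
    [0, 0, 0],
    [0, 0, 0],
    [0, 0, 0],
    [0, 0, 0]
  ],
  "turn": [
    [0, 0, 0],
    [0, 0, 0],
    [0, 0, 0],
    [0, 0, 0],
    [0, 0, 0],
    [0, 0, 0],
    [0, 0, 0],
    [0, 0, 0],
    [0, 0, 0],
    [0, 0, 0]
  ],
  "force": 60
}}

```text
time_s: 3.38
position: [0.486, -0.0297, 0.0842]
tool_rot: [[0.491, 0.816, 0.303], [0.713, -0.577, 0.399], [0.501, 0.02, -0.865]]
ft_force: [-3.5, 8.1, -3.0]
grip_width: 0.0131
gripper_force: 59.2
```

Call:
{"api": "move_arm", "payload": {
  "jaw": [0, 0, 0, 0],
  "dp": [
    [0, 0, 0],
    [0, 0, 0],
    [0, 0, 0],
    [0, 0, 0]
  ],
  "turn": [
    [0, 0, -0.1],
    [0, 0, -0.1],
    [0, 0, -0.1],
    [0, 0, 0]
  ]
}}

```text
time_s: 3.72
position: [0.4852, -0.0291, 0.0841]
tool_rot: [[0.223, 0.927, 0.301], [0.853, -0.335, 0.4], [0.472, 0.168, -0.865]]
ft_force: [-9.4, 8.8, -0.9]
grip_width: 0.0125
gripper_force: 59.7
```

Run:
```python
from plan import *
plan(G-.016*N,toolR(2.7)); st=observe(); print(st['wrist_torque'],st['ft_force'],st['grip_width'],st['gripper_force'])
```

```text
q [-33.9  24.4 107.9  38.8  53.  -41.8] rotvec [-0.006 -0.002  0.305] rows 2.4444323897821407 dp(cur axes) [-0.43 -0.11  0.2 ] dp(target axes) [-0.45  0.02  0.2 ]
[0.89274848 1.30662722 1.0817561 ] [-9.40407492  8.81602643 -0.9203149 ] 0.012498666570158056 59.71358835697174
```

Call:
{"api": "move_arm", "payload": {
  "jaw": [3, 3, 3, 0, 0, 0, 0, 0],
  "dp": [
    [0, 0, 0],
    [0, 0, 0],
    [-0.44, -0.1, 0.15],
    [0, 0, 0],
    [0, 0, 0],
    [0, 0, 0],
    [0, 0, 0],
    [0, 0, 0]
  ],
  "turn": [
    [0, 0, 0],
    [0, 0, 0],
    [0, 0, 0],
    [0, 0, 0],
    [0, 0, 0],
    [0, 0, 0],
    [0, 0, 0],
    [0, 0, 0]
  ],
  "force": 80
}}

```text
time_s: 4.38
position: [0.4842, -0.034, 0.0799]
tool_rot: [[0.229, 0.925, 0.303], [0.853, -0.34, 0.397], [0.47, 0.167, -0.867]]
ft_force: [-17.8, -5.7, 10.7]
grip_width: 0.0123
gripper_force: 78.6
```

Run:
```python
from plan import *
plan(G-.016*N,toolR(90)); st=observe(); print(st['wrist_torque'],st['ft_force'],st['grip_width'],st['gripper_force'])
```

```text
q [-34.4  24.8 108.1  38.9  52.5 -42.4] rotvec [-0.003 -0.002 -1.223] rows 9.784585148485737 dp(cur axes) [ 0.2  -0.11  0.06] dp(target axes) [0.17 0.15 0.06]
[-0.35084427  1.98948991  0.96349279] [-17.76015945  -5.65726964  10.72158018] 0.012255443863436076 78.60668063163757
```

Call:
{"api": "move_arm", "payload": {
  "jaw": [0, 0, 0, 0, 0, 0, 0, 0, 0, 0, 0, 0],
  "dp": [
    [0, 0, 0],
    [0, 0, 0],
    [0, 0, 0],
    [0, 0, 0],
    [0, 0, 0],
    [0, 0, 0],
    [0, 0, 0],
    [0, 0, 0],
    [0, 0, 0],
    [0, 0, 0],
    [0, 0, 0],
    [0, 0, 0]
  ],
  "turn": [
    [0, 0, -0.11],
    [0, 0, -0.11],
    [0, 0, -0.11],
    [0, 0, -0.11],
    [0, 0, -0.11],
    [0, 0, -0.11],
    [0, 0, -0.11],
    [0, 0, -0.11],
    [0, 0, -0.11],
    [0, 0, -0.11],
    [0, 0, -0.11],
    [0, 0, 0]
  ]
}}

```text
time_s: 5.38
position: [0.4869, -0.0333, 0.0812]
tool_rot: [[-0.787, 0.535, 0.308], [0.617, 0.678, 0.398], [0.004, 0.503, -0.864]]
ft_force: [1.7, 7.4, 9.7]
grip_width: 0.0124
gripper_force: 78.0
```

Run:
```python
from plan import *
plan(G-.016*N,toolR(90)); plan(G+.03*N,toolR(-90)); st=observe(); print(st['wrist_torque'],st['ft_force'],st['grip_width'],st['gripper_force'])
```

```text
q [ -34.3   24.8  107.9   39.3   52.5 -112.1] rotvec [ 0.004  0.    -0.008] rows 0.07228758861070184 dp(cur axes) [ 0.35 -0.11  0.06] dp(target axes) [ 0.35 -0.1   0.06]
q [ -34.3   24.8  107.9   39.3   52.5 -112.1] rotvec [ 1.000e-03 -6.000e-03  3.133e+00] rows 25.06784399371701 dp(cur axes) [ 0.34 -0.09 -4.54] dp(target axes) [-0.35  0.1  -4.54]
[ 1.68707274 -0.71813111  0.42263218] [1.72056404 7.41584865 9.67930508] 0.01240608737605813 77.99418926239014
```

Call:
{"api": "move_arm", "payload": {
  "jaw": [4.5, 4.5, 4.5, 4.5, 4.5, 4.5, 4.5, 4.5, 4.5, 4.5, 4.5, 4.5],
  "dp": [
    [0, 0, 0],
    [0, 0, 0],
    [0, 0, 0],
    [0.35, -0.1, -2.3],
    [0, 0, -2.3],
    [0, 0, -1.5],
    [0, 0, 0],
    [0, 0, 0],
    [0, 0, 0],
    [0, 0, 0],
    [0, 0, 0],
    [0, 0, 0]
  ],
  "turn": [
    [0, 0, 0],
    [0, 0, 0],
    [0, 0, 0],
    [0, 0, 0],
    [0, 0, 0],
    [0, 0, 0],
    [0, 0, 0.124],
    [0, 0, 0.124],
    [0, 0, 0.124],
    [0, 0, 0.124],
    [0, 0, 0.124],
    [0, 0, 0.124]
  ]
}}

```text
time_s: 6.38
position: [0.4642, -0.057, 0.1322]
tool_rot: [[-0.204, 0.93, 0.306], [0.916, 0.071, 0.395], [0.346, 0.361, -0.866]]
ft_force: [0.3, -0.9, -0.7]
grip_width: 0.045
gripper_force: 0.0
```

Call:
{"api": "move_arm", "payload": {
  "jaw": [4.5, 4.5, 4.5, 4.5, 4.5, 4.5, 4.5, 4.5, 4.5, 4.5, 4.5, 4.5],
  "dp": [
    [0, 0, 0],
    [0, 0, 0],
    [0, 0, 0],
    [0, 0, 0],
    [0, 0, 0],
    [0, 0, 0],
    [0, 0, 0],
    [0, 0, 0],
    [0, 0, 0],
    [0, 0, 0],
    [0, 0, 0],
    [0, 0, 0]
  ],
  "turn": [
    [0, 0, 0.124],
    [0, 0, 0.124],
    [0, 0, 0.124],
    [0, 0, 0.124],
    [0, 0, 0.124],
    [0, 0, 0.124],
    [0, 0, 0.124],
    [0, 0, 0.124],
    [0, 0, 0.124],
    [0, 0, 0.124],
    [0, 0, 0.124],
    [0, 0, 0.124]
  ]
}}

```text
time_s: 7.38
position: [0.4642, -0.057, 0.1321]
tool_rot: [[0.91, 0.28, 0.306], [0.146, -0.907, 0.395], [0.389, -0.315, -0.866]]
ft_force: [0.2, 0.4, -0.1]
grip_width: 0.045
gripper_force: 0.0
```

Call:
{"api": "move_arm", "payload": {
  "jaw": [4.5, 4.5, 4.5, 4.5, 4.5, 4.5, 4.5, 4.5],
  "dp": [
    [0, 0, 0],
    [0, 0, 0],
    [0, 0, 0],
    [0, 0, 0],
    [0, 0, 0],
    [0, 0, 0],
    [0, 0, 0],
    [0, 0, 0]
  ],
  "turn": [
    [0, 0, 0.124],
    [0, 0, 0.124],
    [0, 0, 0.124],
    [0, 0, 0.124],
    [0, 0, 0.124],
    [0, 0, 0.124],
    [0, 0, 0.124],
    [0, 0, 0]
  ]
}}

```text
time_s: 8.05
position: [0.4642, -0.057, 0.1321]
tool_rot: [[0.803, -0.512, 0.306], [-0.596, -0.699, 0.395], [0.012, -0.5, -0.866]]
ft_force: [-0.5, 0.1, -0.0]
grip_width: 0.045
gripper_force: 0.0
```

Run:
```python
from plan import *
st=observe(); im,d=cams.get_image('wrist'); cv2.imwrite('pics/w2.png',im[...,::-1])
C=cloud('wrist',d,st); L,m=barangle(C,d>0); t=L[m]; t=t[(t[:,2]>.002)]
print(len(t)); 
r=cv2.minAreaRect((t[:,:2]*1000).astype(np.float32)); print(r,np.percentile(t[:,2],[50,98]))
_,V=np.linalg.eigh(np.cov(t[:,:2].T));a=np.degrees(np.arctan2(V[1,1],V[0,1])); print('axis',a)
a=-abs(a) if abs(a)<=90 else -(180-abs(a))
plan(G-.016*N,toolR(-90))
```

```text
2913
((-0.3730025291442871, -0.9763908386230469), (64.1687240600586, 13.998348236083984), 89.7011489868164) [0.0057405 0.0072404]
axis 89.63391869357454
q [-38.8  18.5 106.2  34.9  60.9  68.4] rotvec [-0.    -0.001  0.03 ] rows 0.23871735855362172 dp(cur axes) [-0.   -0.17  6.11] dp(target axes) [-0.   -0.17  6.11]
```

Call:
{"api": "move_arm", "payload": {
  "jaw": [4.5, 4.5, 4.5, 4.5, 0, 0, 0, 0, 0, 0],
  "dp": [
    [0.1, -0.13, 2.5],
    [0, 0, 2.5],
    [0, 0, 1.1],
    [0, 0, 0],
    [0, 0, 0],
    [0, 0, 0],
    [0, 0, 0],
    [0, 0, 0],
    [0, 0, 0],
    [0, 0, 0]
  ],
  "turn": [
    [0, 0, 0.03],
    [0, 0, 0],
    [0, 0, 0],
    [0, 0, 0],
    [0, 0, 0],
    [0, 0, 0],
    [0, 0, 0],
    [0, 0, 0],
    [0, 0, 0],
    [0, 0, 0]
  ],
  "force": 90
}}

```text
time_s: 8.93
position: [0.485, -0.0324, 0.0816]
tool_rot: [[0.79, -0.53, 0.309], [-0.613, -0.683, 0.396], [0.002, -0.502, -0.865]]
ft_force: [1.6, 3.9, 6.0]
grip_width: 0.0119
gripper_force: 88.2
```

Run:
```python
from plan import *
plan(G-.016*N,toolR(0)); st=observe(); print(st['wrist_torque'],st['ft_force'],st['grip_width'],st['gripper_force'])
```

```text
q [-34.3  24.6 108.3  39.3  52.3  67.5] rotvec [ 0.    -0.004 -1.572] rows 12.57473197179272 dp(cur axes) [-0.14  0.08  0.12] dp(target axes) [-0.08 -0.14  0.12]
[ 0.75468607 -0.26285231 -0.08393417] [1.6331421  3.90918985 6.0037419 ] 0.011868595771969243 88.22628736495972
```

Well centred. Turn most of the way, then press into the stop.

Call:
{"api": "move_arm", "payload": {
  "jaw": [0, 0, 0, 0, 0, 0, 0, 0, 0, 0, 0, 0],
  "dp": [
    [0, 0, 0],
    [0, 0, 0],
    [0, 0, 0],
    [0, 0, 0],
    [0, 0, 0],
    [0, 0, 0],
    [0, 0, 0],
    [0, 0, 0],
    [0, 0, 0],
    [0, 0, 0],
    [0, 0, 0],
    [0, 0, 0]
  ],
  "turn": [
    [0, 0, -0.12],
    [0, 0, -0.12],
    [0, 0, -0.12],
    [0, 0, -0.12],
    [0, 0, -0.12],
    [0, 0, -0.12],
    [0, 0, -0.12],
    [0, 0, -0.12],
    [0, 0, -0.12],
    [0, 0, -0.12],
    [0, 0, -0.12],
    [0, 0, -0.12]
  ]
}}

```text
time_s: 9.93
position: [0.485, -0.0313, 0.0821]
tool_rot: [[0.624, 0.718, 0.309], [0.601, -0.693, 0.398], [0.5, -0.063, -0.864]]
ft_force: [2.1, 9.1, 10.9]
grip_width: 0.0126
gripper_force: 88.6
```

Call:
{"api": "move_arm", "payload": {
  "jaw": [0, 0, 0, 0, 0, 0],
  "dp": [
    [0, 0, 0],
    [0, 0, 0],
    [0, 0, 0],
    [0, 0, 0],
    [0, 0, 0],
    [0, 0, 0]
  ],
  "turn": [
    [0, 0, -0.06],
    [0, 0, -0.06],
    [0, 0, -0.05],
    [0, 0, -0.05],
    [0, 0, -0.05],
    [0, 0, 0]
  ]
}}

```text
time_s: 10.43
position: [0.4849, -0.0312, 0.0822]
tool_rot: [[0.419, 0.853, 0.311], [0.757, -0.517, 0.399], [0.501, 0.068, -0.863]]
ft_force: [0.2, 7.3, 15.8]
grip_width: 0.0122
gripper_force: 132.3
```

Run:
```python
from plan import *
plan(G-.016*N,toolR(0)); st=observe(); print(N@st['wrist_torque'],st['wrist_torque'],st['ft_force'],st['grip_width'],st['gripper_force'])
```

```text
q [-34.3  24.6 108.4  39.6  52.4 -30.4] rotvec [ 0.002 -0.007  0.132] rows 1.057359072772665 dp(cur axes) [-0.18 -0.08  0.13] dp(target axes) [-0.19 -0.06  0.13]
-3.327202291836889 [ 3.06532199  0.5151823  -2.52402123] [ 0.15494591  7.28467114 15.77284335] 0.012204468738952107 132.2538027407245
```

Call:
{"api": "move_arm", "payload": {
  "jaw": [0, 0, 4.5, 4.5, 4.5, 4.5, 4.5, 4.5, 4.5],
  "dp": [
    [0, 0, 0],
    [0, 0, 0],
    [0, 0, 0],
    [0, 0, 0],
    [0, 0, 0],
    [0, 0, -2.5],
    [0, 0, -2.5],
    [0, 0, -2.5],
    [0, 0, 0]
  ],
  "turn": [
    [0, 0, -0.02],
    [0, 0, 0],
    [0, 0, 0.1],
    [0, 0, 0.05],
    [0, 0, 0],
    [0, 0, 0],
    [0, 0, 0],
    [0, 0, 0],
    [0, 0, 0]
  ]
}}

```text
time_s: 11.18
position: [0.462, -0.0643, 0.1485]
tool_rot: [[0.521, 0.795, 0.312], [0.692, -0.607, 0.391], [0.5, 0.012, -0.866]]
ft_force: [0.1, -0.8, 0.9]
grip_width: 0.0448
gripper_force: 0.0
```

Run:
```python
from plan import *
st=observe(); im,d=cams.get_image('wrist'); cv2.imwrite('pics/w3.png',im[...,::-1])
C=cloud('wrist',d,st); L,m=barangle(C,d>0); ma=m&(L[...,2]>.002); t=L[ma]; b=im[ma].min(1)
r=cv2.minAreaRect((t[:,:2]*1000).astype(np.float32)); print(r)
_,V=np.linalg.eigh(np.cov(t[:,:2].T));print('axis',np.degrees(np.arctan2(V[1,1],V[0,1])))
w=t[b>110]; print(len(w),w.mean(0))
# egg refit
P=C[d>0]; B=im[d>0].astype(int)
egg=P[(P[:,2]>.112)&(B[:,0]>B[:,2]+15)&(np.hypot(P[:,0]-.529,P[:,1]-.086)<.04)]
from scipy.optimize import least_squares
f=lambda x:np.sqrt(((egg[:,:2]-x[:2])**2).sum(1)/.0225**2+((egg[:,2]-x[2])/.031)**2)-1
print(len(egg),least_squares(f,[.529,.086,.127],loss='soft_l1',f_scale=.05).x)
plan([.529,.086,.25],np.array([[0,1,0],[1,0,0],[0,0,-1]]))
s=np.load('scene0.npy'); Cs=cloud('scene',s); mm=(s>0)&(Cs[...,0]>.3)&(Cs[...,0]<.64)&(Cs[...,1]<-.22)&(Cs[...,1]>-.42)&(Cs[...,2]>.012)&(Cs[...,2]<.12)
p=Cs[mm]; print(cv2.minAreaRect((p[:,:2]*1000).astype(np.float32)))
for x in np.arange(.36,.62,.03):
    print(round(x,2),[ (int(1000*np.median(q)) if len(q:=p[(abs(p[:,0]-x)<.012)&(abs(p[:,1]-y)<.012),2]) else -1) for y in np.arange(-.42,-.2,.02)])
```

```text
((0.272613525390625, -0.7348871231079102), (64.23658752441406, 13.962014198303223), 0.01976229064166546)
axis -179.7425734118365
92 [-0.01242148 -0.0006182   0.00643551]
5103 [0.5296454  0.08605637 0.12521051]
q [-39.7  17.  105.2  34.1  63.2 -19.7] rotvec [ 0.18  -0.501 -0.634] rows 6.627913829244074 dp(cur axes) [18.99 -3.63 -0.99] dp(target axes) [ 14.94   6.72 -10.31]
((468.328369140625, -316.429931640625), (295.9760437011719, 158.93890380859375), 2.5593228340148926)
0.36 [-1, 61, 74, 78, 58, 45, 45, 58, -1, -1, -1]
0.39 [-1, 59, 49, 40, 34, 30, 36, 51, 56, -1, -1]
0.42 [-1, 68, 48, 28, 25, 24, 28, 44, 70, 71, -1]
0.45 [-1, 65, 49, 28, 23, 22, 24, 31, 52, 73, -1]
0.48 [-1, 47, 46, 28, 23, 21, 23, 29, 45, 65, -1]
0.51 [-1, 45, 47, 36, 27, 24, 24, 32, 56, 61, -1]
0.54 [-1, -1, 67, 57, 36, 36, 33, 36, 49, 65, -1]
0.57 [-1, -1, 74, 58, 57, 66, 63, 63, 67, 57, -1]
0.6 [-1, -1, -1, -1, 79, 91, 98, 94, 105, -1, -1]
```

View pics/w3.png

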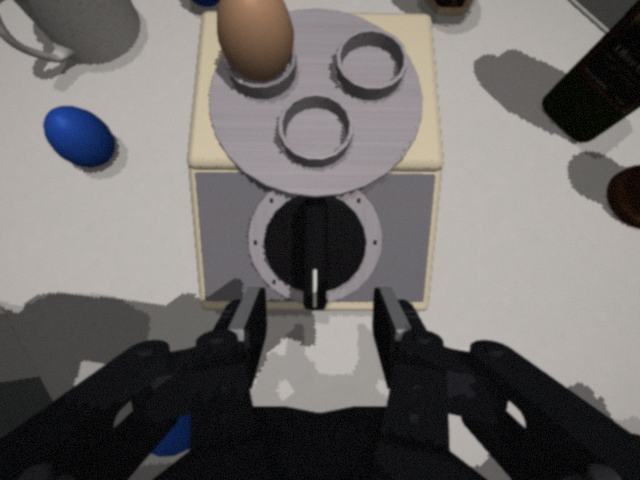

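Call:
{"api": "move_arm", "payload": {
  "jaw": [7, 7, 7, 7, 7, 7, 7, 7, 7, 7, 7, 7],
  "dp": [
    [0, 0, -1.5],
    [0, 0, -1.5],
    [0, 0, 0],
    [0, 0, 0],
    [0, 0, 0],
    [0, 0, 0],
    [0, 0, 0],
    [0, 0, -3.5],
    [0, 0, -3.5],
    [0, 0, -1],
    [0, 0, 0],
    [0, 0, 0]
  ],
  "turn": [
    [0.0257, -0.0716, -0.0906],
    [0.0257, -0.0716, -0.0906],
    [0.0257, -0.0716, -0.0906],
    [0.0257, -0.0716, -0.0906],
    [0.0257, -0.0716, -0.0906],
    [0.0257, -0.0716, -0.0906],
    [0.0257, -0.0716, -0.0906],
    [0, 0, 0],
    [0, 0, 0],
    [0, 0, 0],
    [0, 0, 0],
    [0, 0, 0]
  ]
}}

```text
time_s: 12.23
position: [0.4533, -0.0733, 0.2507]
tool_rot: [[-0.001, 1.0, -0.005], [1.0, 0.001, 0.005], [0.005, -0.005, -1.0]]
ft_force: [-0.2, -0.5, -0.3]
grip_width: 0.07
gripper_force: 0.0
```

Run:
```python
from plan import *
plan([.5296,.0861,.2],np.array([[0,1,0],[1,0,0],[0,0,-1]]))
st=observe(); im,d=cams.get_image('wrist'); c,f=cal('wrist')
C=cloud('wrist',d,st); T=np.array(st['tool_rot']); L=(C-st['position'])@T
m=(d>0)&(abs(L[...,0])<.02)&(abs(L[...,1])<.07)&(L[...,2]<.03)&(L[...,2]>-.1); t=L[m]*1000
print(st['grip_width'],len(t))
for s in (-1,1):
    q=t[(t[:,1]*s>0)]; print(s,np.percentile(q,[0.5,50,99.5],axis=0).round(1).tolist())
```

```text
q [-24.1  11.9  85.5   0.1  82.9 -24.2] rotvec [-0.005 -0.005  0.001] rows 0.05530028418058441 dp(cur axes) [15.9   7.68  5.11] dp(target axes) [15.94  7.63  5.07]
0.07000640313369026 65727
-1 [[-11.6, -67.1, -98.3], [10.5, -38.7, -75.5], [19.5, -0.5, -11.6]]
1 [[-11.6, 0.5, -98.4], [10.5, 38.2, -75.2], [19.5, 65.9, -11.6]]
```

Call:
{"api": "move_arm", "payload": {
  "jaw": [7.5, 7.5, 7.5, 7.5, 7.5, 7.5, 7.5, 7.5],
  "dp": [
    [3.2, 1.53, 0],
    [3.2, 1.53, 0],
    [3.2, 1.53, 0],
    [3.2, 1.53, 0],
    [3.14, 1.51, 0],
    [0, 0, 2.5],
    [0, 0, 2.5],
    [0, 0, 0]
  ],
  "turn": [
    [-0.005, -0.005, 0],
    [0, 0, 0],
    [0, 0, 0],
    [0, 0, 0],
    [0, 0, 0],
    [0, 0, 0],
    [0, 0, 0],
    [0, 0, 0]
  ]
}}

```text
time_s: 12.95
position: [0.5272, 0.0864, 0.1955]
tool_rot: [[-0.001, 1.0, -0.011], [1.0, 0.001, -0.0], [-0.0, -0.011, -1.0]]
ft_force: [-0.7, -0.1, -0.9]
grip_width: 0.0749
gripper_force: 0.0
```

Run:
```python
from plan import *
from scipy.optimize import least_squares
R=np.array([[0,1,0],[1,0,0],[0,0,-1]])
st=observe(); im,d=cams.get_image('wrist'); cv2.imwrite('pics/w4.png',im[...,::-1])
C=cloud('wrist',d,st); P=C[d>0]; B=im[d>0].astype(int)
egg=P[(P[:,2]>.112)&(B[:,0]>B[:,2]+15)&(np.hypot(P[:,0]-.529,P[:,1]-.086)<.04)]
f=lambda x:np.sqrt(((egg[:,:2]-x[:2])**2).sum(1)/.0225**2+((egg[:,2]-x[2])/.031)**2)-1
print(len(egg),least_squares(f,[.529,.086,.127],loss='soft_l1',f_scale=.05).x)
plan([.5296,.0861,.109],R)
```

```text
4300 [0.52944383 0.08531085 0.12546591]
q [-3.4 22.  79.7 -0.  78.7 -3.4] rotvec [-0.007  0.     0.   ] rows 0.057349224214286655 dp(cur axes) [0.02 0.2  8.93] dp(target axes) [0.02 0.13 8.93]
```

View pics/w4.png

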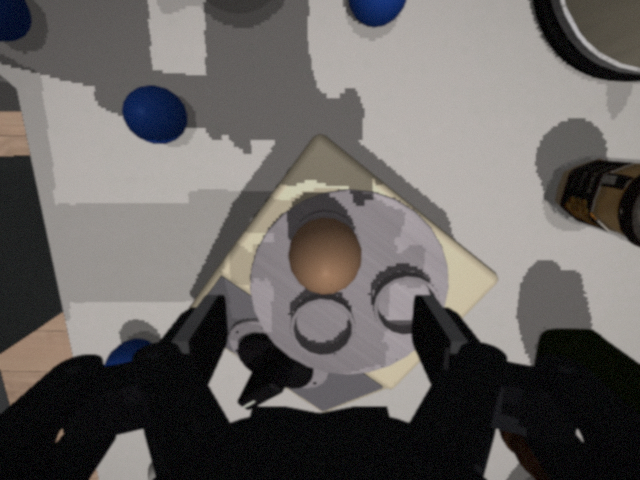

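Call:
{"api": "move_arm", "payload": {
  "jaw": [7.5, 7.5, 7.5, 7.5, 7.5],
  "dp": [
    [0, 0.15, 2.5],
    [0, 0, 2.5],
    [0, 0, 2],
    [0, 0, 1.6],
    [0, 0, 0]
  ],
  "turn": [
    [-0.007, 0, 0],
    [0, 0, 0],
    [0, 0, 0],
    [0, 0, 0],
    [0, 0, 0]
  ]
}}

```text
time_s: 13.42
position: [0.5307, 0.0852, 0.1135]
tool_rot: [[0.001, 1.0, 0.003], [1.0, -0.001, -0.001], [-0.001, 0.003, -1.0]]
ft_force: [-0.9, 0.8, -1.3]
grip_width: 0.0753
gripper_force: 0.0
```

Call:
{"api": "move_arm", "payload": {
  "jaw": [5.2, 5.2, 5.2, 4, 4, 4, 4, 4, 4],
  "dp": [
    [0, 0, 0],
    [0, 0, 0],
    [0, 0, 0],
    [0, 0, 0],
    [0, 0, 0],
    [0, 0, 0],
    [0, 0, 0],
    [0, 0, 0],
    [0, 0, 0]
  ],
  "turn": [
    [0, 0, 0],
    [0, 0, 0],
    [0, 0, 0],
    [0, 0, 0],
    [0, 0, 0],
    [0, 0, 0],
    [0, 0, 0],
    [0, 0, 0],
    [0, 0, 0]
  ],
  "force": 25
}}

```text
time_s: 14.17
position: [0.532, 0.0856, 0.1169]
tool_rot: [[0.0, 1.0, 0.009], [1.0, -0.0, -0.001], [-0.001, 0.009, -1.0]]
ft_force: [-2.9, -0.3, 5.8]
grip_width: 0.0432
gripper_force: 24.5
```

Call:
{"api": "move_arm", "payload": {
  "jaw": [4, 4, 4, 4, 4, 4],
  "dp": [
    [0, 0, 0],
    [0, 0, -0.5],
    [0, 0, -0.5],
    [0, 0, -0.8],
    [0, 0, -0.8],
    [0, 0, 0]
  ],
  "turn": [
    [0, 0, 0],
    [0, 0, 0],
    [0, 0, 0],
    [0, 0, 0],
    [0, 0, 0],
    [0, 0, 0]
  ],
  "force": 32
}}

```text
time_s: 14.67
position: [0.5324, 0.0857, 0.1435]
tool_rot: [[0.0, 1.0, 0.011], [1.0, -0.0, -0.001], [-0.001, 0.011, -1.0]]
ft_force: [0.1, -0.5, -1.0]
grip_width: 0.0429
gripper_force: 32.6
```

Run:
```python
from plan import *
plan([.5296,.0861,.109],np.array([[0,1,0],[1,0,0],[0,0,-1]]))
st=observe(); print(st['ft_force'],st['grip_width'],st['gripper_force'])
im,d=cams.get_image('wrist'); C=cloud('wrist',d,st); P=C[d>0]; B=im[d>0].astype(int)
e=P[(P[:,2]>.112)&(B[:,0]>B[:,2]+15)&(np.hypot(P[:,0]-.53,P[:,1]-.086)<.04)]
print(len(e),np.percentile(e[:,2],[1,99]) if len(e) else '')
```

```text
q [-3.4 25.1 84.6 -0.  69.6 -3.4] rotvec [ 0.011  0.001 -0.   ] rows 0.08741324842613848 dp(cur axes) [ 0.05 -0.32  3.45] dp(target axes) [ 0.04 -0.28  3.45]
[ 0.09118472 -0.49340014 -0.95304956] 0.04292954015261803 32.63006545370445
11011 [0.14727223 0.18406904]
```

Call:
{"api": "move_arm", "payload": {
  "jaw": [4, 4, 4, 4, 4, 4, 4, 4, 4, 4, 4, 4],
  "dp": [
    [0, 0, -1],
    [0, 0, -1.5],
    [0, 0, -2],
    [0, 0, -2],
    [0, 0, -1.5],
    [-0.8, -0.1, -0.5],
    [-1.6, -0.3, 0],
    [-2.4, -0.4, 0],
    [-2.8, -0.5, 0],
    [-2.8, -0.5, 0],
    [-2.8, -0.5, 0],
    [-2.8, -0.5, 0]
  ],
  "turn": [
    [0, 0, 0],
    [0, 0, 0],
    [0, 0, 0],
    [0, 0, 0],
    [0, 0, 0],
    [0, 0, 0],
    [0, 0, 0],
    [0, 0, 0],
    [0, 0, 0],
    [0, 0, 0],
    [0, 0, 0],
    [0, 0, 0]
  ]
}}

```text
time_s: 15.72
position: [0.502, -0.0759, 0.2255]
tool_rot: [[0.0, 1.0, 0.006], [1.0, -0.0, -0.0], [-0.0, 0.006, -1.0]]
ft_force: [1.1, -0.2, -1.0]
grip_width: 0.0429
gripper_force: 32.7
```

Call:
{"api": "move_arm", "payload": {
  "jaw": [4, 4, 4, 4, 4, 4, 4, 4, 4, 4, 4, 4],
  "dp": [
    [-2.8, -0.5, 0],
    [-2.8, -0.5, 0],
    [-2.8, -0.5, 0],
    [-2.8, -0.5, 0],
    [-2.8, -0.5, 0],
    [-2.8, -0.5, 0],
    [-2.6, -0.4, 0],
    [-2.1, -0.3, 0],
    [-1.6, -0.2, 0],
    [-1, -0.1, 0],
    [0, 0, 0],
    [0, 0, 0]
  ],
  "turn": [
    [0, 0, 0],
    [0, 0, 0],
    [0, 0, 0],
    [0, 0, 0],
    [0, 0, 0],
    [0, 0, 0],
    [0, 0, 0],
    [0, 0, 0],
    [0, 0, 0],
    [0, 0, 0],
    [0, 0, 0],
    [0, 0, 0]
  ]
}}

```text
time_s: 16.72
position: [0.4627, -0.3149, 0.2259]
tool_rot: [[0.001, 1.0, 0.007], [1.0, -0.001, 0.0], [0.0, 0.007, -1.0]]
ft_force: [0.7, 0.0, -0.2]
grip_width: 0.0429
gripper_force: 32.7
```

Run:
```python
from plan import *
plan([.468,-.315,.15],np.array([[0,1,0],[1,0,0],[0,0,-1]]))
st=observe(); print(st['ft_force'],st['grip_width'],st['gripper_force'])
im,d=cams.get_image('wrist'); cv2.imwrite('pics/w5.png',im[...,::-1]); C=cloud('wrist',d,st)
r=cams.outline_of('wrist','bowl')
p=C[(d>0)&(C[...,2]>.01)&(C[...,2]<.13)]
for x in np.arange(.36,.62,.02):
    print(round(x,2),[ (int(1000*np.median(q)) if len(q:=p[(abs(p[:,0]-x)<.006)&(abs(p[:,1]-y)<.006),2]) else -1) for y in np.arange(-.42,-.2,.02)])
```

```text
q [-46.5  22.9  73.6   0.3  83.3 -46.5] rotvec [ 0.007 -0.    -0.001] rows 0.05690425413524859 dp(cur axes) [-0.01  0.47  7.59] dp(target axes) [-0.01  0.53  7.59]
[ 0.7327717   0.01629328 -0.20417069] 0.042921683182202464 32.71197350230068
0.36 [-1, -1, 79, 81, 56, 47, 40, 60, -1, -1, -1]
0.38 [-1, 57, 58, 49, 40, 34, 34, 58, -1, -1, -1]
0.4 [-1, -1, 42, 35, 29, 26, 31, 44, 60, -1, -1]
0.42 [-1, -1, 43, 28, 24, 22, 27, 38, 76, -1, -1]
0.44 [-1, -1, -1, 26, 21, 21, 23, 32, 53, 72, -1]
0.46 [-1, -1, -1, 25, 21, 20, 21, 28, 49, 78, -1]
0.48 [-1, -1, -1, 26, 21, 20, 21, 26, 43, 69, -1]
0.5 [-1, -1, 41, 32, 24, 21, 22, 29, 46, 54, -1]
0.52 [-1, -1, 54, 40, 29, 24, 24, 29, 63, -1, -1]
0.54 [-1, -1, 67, 56, 34, 33, 31, 33, 48, -1, -1]
0.56 [-1, -1, -1, 72, 44, 52, 49, 48, 53, -1, -1]
0.58 [-1, -1, -1, 61, 61, 76, 75, 69, 79, 53, -1]
0.6 [-1, -1, -1, -1, 78, 91, 98, 90, 106, -1, -1]
```

View pics/w5.png

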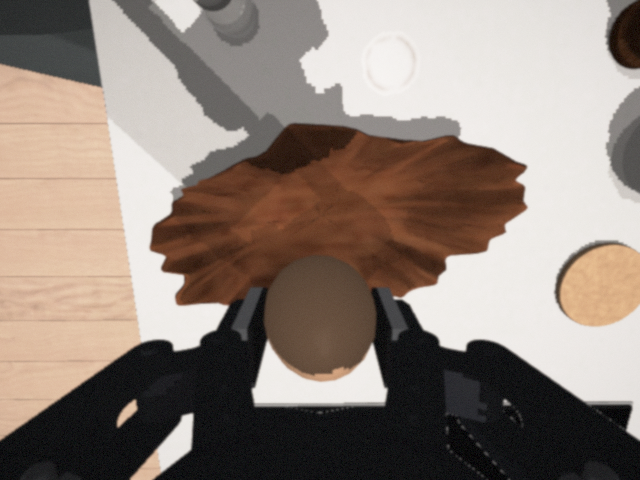

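Call:
{"api": "move_arm", "payload": {
  "jaw": [4, 4, 4, 4, 4, 4, 4, 4, 4, 4],
  "dp": [
    [0, 0.2, 1.5],
    [0, 0.2, 2.5],
    [0, 0, 2.7],
    [0, 0, 2.7],
    [0, 0, 2.5],
    [0, 0, 1.8],
    [0, 0, 1.2],
    [0, 0, 0.8],
    [0, 0, 0.4],
    [0, 0, 0]
  ],
  "turn": [
    [0, 0, 0],
    [0, 0, 0],
    [0, 0, 0],
    [0, 0, 0],
    [0, 0, 0],
    [0, 0, 0],
    [0, 0, 0],
    [0, 0, 0],
    [0, 0, 0],
    [0, 0, 0]
  ]
}}

```text
time_s: 17.65
position: [0.4681, -0.3148, 0.0651]
tool_rot: [[-0.0, 1.0, 0.007], [1.0, 0.0, -0.0], [-0.0, 0.007, -1.0]]
ft_force: [0.6, -0.2, -0.6]
grip_width: 0.0429
gripper_force: 32.7
```

Call:
{"api": "move_arm", "payload": {
  "jaw": [4, 4, 4],
  "dp": [
    [0, 0, 0.25],
    [0, 0, 0.25],
    [0, 0, 0]
  ],
  "turn": [
    [0, 0, 0],
    [0, 0, 0],
    [0, 0, 0]
  ]
}}

```text
time_s: 17.9
position: [0.4681, -0.3154, 0.0605]
tool_rot: [[0.0, 1.0, 0.008], [1.0, -0.0, -0.001], [-0.001, 0.008, -1.0]]
ft_force: [-0.5, -0.8, -0.8]
grip_width: 0.0431
gripper_force: 32.7
```

Call:
{"api": "move_arm", "payload": {
  "jaw": [4, 4, 4],
  "dp": [
    [0, 0, 0.25],
    [0, 0, 0.15],
    [0, 0, 0]
  ],
  "turn": [
    [0, 0, 0],
    [0, 0, 0],
    [0, 0, 0]
  ]
}}

```text
time_s: 18.15
position: [0.468, -0.3153, 0.0561]
tool_rot: [[0.0, 1.0, 0.007], [1.0, -0.0, -0.001], [-0.001, 0.007, -1.0]]
ft_force: [-0.7, 0.1, -0.6]
grip_width: 0.043
gripper_force: 32.7
```

Call:
{"api": "move_arm", "payload": {
  "jaw": [4, 4, 4],
  "dp": [
    [0, 0, 0.2],
    [0, 0, 0.1],
    [0, 0, 0]
  ],
  "turn": [
    [0, 0, 0],
    [0, 0, 0],
    [0, 0, 0]
  ]
}}

```text
time_s: 18.4
position: [0.468, -0.3153, 0.0531]
tool_rot: [[0.0, 1.0, 0.007], [1.0, -0.0, -0.001], [-0.001, 0.007, -1.0]]
ft_force: [-0.2, 0.0, -1.1]
grip_width: 0.043
gripper_force: 32.7
```

Call:
{"api": "move_arm", "payload": {
  "jaw": [4, 4, 4],
  "dp": [
    [0, 0, 0.2],
    [0, 0, 0.15],
    [0, 0, 0]
  ],
  "turn": [
    [0, 0, 0],
    [0, 0, 0],
    [0, 0, 0]
  ]
}}

```text
time_s: 18.65
position: [0.4683, -0.316, 0.0508]
tool_rot: [[0.0, 1.0, 0.008], [1.0, -0.0, -0.003], [-0.003, 0.008, -1.0]]
ft_force: [-3.7, 0.3, 7.9]
grip_width: 0.0431
gripper_force: 33.4
```

Call:
{"api": "move_arm", "payload": {
  "jaw": [4, 4, 4],
  "dp": [
    [0, 0, 0.2],
    [0, 0, 0.1],
    [0, 0, 0]
  ],
  "turn": [
    [0, 0, 0],
    [0, 0, 0],
    [0, 0, 0]
  ]
}}

```text
time_s: 18.9
position: [0.4685, -0.3172, 0.0502]
tool_rot: [[-0.0, 1.0, 0.01], [1.0, 0.0, -0.006], [-0.006, 0.01, -1.0]]
ft_force: [-8.8, 0.2, 27.1]
grip_width: 0.0427
gripper_force: 35.4
```

Call:
{"api": "move_arm", "payload": {
  "jaw": [4, 4, 4.6, 4.8, 5.2, 5.8, 6.2, 6.5, 6.5, 6.5],
  "dp": [
    [0, 0, -0.3],
    [0, 0, 0],
    [0, 0, 0],
    [0, 0, 0],
    [0, 0, 0],
    [0, 0, 0],
    [0, 0, 0],
    [0, 0, 0],
    [0, 0, 0],
    [0, 0, 0]
  ],
  "turn": [
    [0, 0, 0],
    [0, 0, 0],
    [0, 0, 0],
    [0, 0, 0],
    [0, 0, 0],
    [0, 0, 0],
    [0, 0, 0],
    [0, 0, 0],
    [0, 0, 0],
    [0, 0, 0]
  ]
}}

```text
time_s: 19.73
position: [0.4681, -0.3154, 0.0498]
tool_rot: [[0.0, 1.0, 0.007], [1.0, -0.0, -0.001], [-0.001, 0.007, -1.0]]
ft_force: [-0.8, 0.2, 0.1]
grip_width: 0.0647
gripper_force: 0.0
```

Call:
{"api": "move_arm", "payload": {
  "jaw": [6.5, 6.5, 6.5, 6.5, 6.5, 6.5, 6.5, 6.5, 6.5, 6.5, 6.5, 6.5],
  "dp": [
    [0, 0, -0.5],
    [0, 0, -1],
    [0, 0, -1.5],
    [0, 0, -2.5],
    [0, 0, -3.5],
    [0, 0, -4],
    [0, 0, -4],
    [0, 0, -3],
    [0, 0, 0],
    [0, 0, 0],
    [0, 0, 0],
    [0, 0, 0]
  ],
  "turn": [
    [0, 0, 0],
    [0, 0, 0],
    [0, 0, 0],
    [0, 0, 0],
    [0, 0, 0],
    [0, 0, 0],
    [0, 0, 0],
    [0, 0, 0],
    [0, 0, 0],
    [0, 0, 0],
    [0, 0, 0],
    [0, 0, 0]
  ]
}}

```text
time_s: 20.73
position: [0.4662, -0.3148, 0.2486]
tool_rot: [[0.0, 1.0, 0.006], [1.0, -0.0, 0.001], [0.001, 0.006, -1.0]]
ft_force: [-0.4, 0.6, -0.2]
grip_width: 0.065
gripper_force: 0.0
```

Run:
```python
from h import *
im,d=cams.get_image('scene'); cv2.imwrite('pics/s9.png',cv2.resize(im[150:450,140:480],None,fx=2,fy=2)[...,::-1]); C=cloud('scene',d)
for q in ['egg','bowl','mug','salt_shaker','pepper_mill','honey_jar']:
    for o in cams.outline_of('scene',q)[:4]:
        m=o['mask']&(d>0); print(q,round(o['p'],2),np.round(np.median(C[m],0),3),im[m].mean(0).astype(int))
```

```text
egg 0.71 [0.558 0.245 0.04 ] [ 38  65 126]
egg 0.69 [ 0.485 -0.343  0.065] [145 115  89]
egg 0.61 [0.387 0.158 0.042] [ 43  71 132]
egg 0.61 [ 0.333 -0.072  0.045] [20 38 76]
bowl 0.88 [ 0.469 -0.311  0.048] [86 52 34]
mug 0.92 [0.451 0.267 0.056] [137 133 125]
salt_shaker 0.97 [ 0.378 -0.154  0.054] [121 121 115]
pepper_mill 0.67 [ 0.749 -0.177  0.065] [65 45 32]
```

View pics/s9.png

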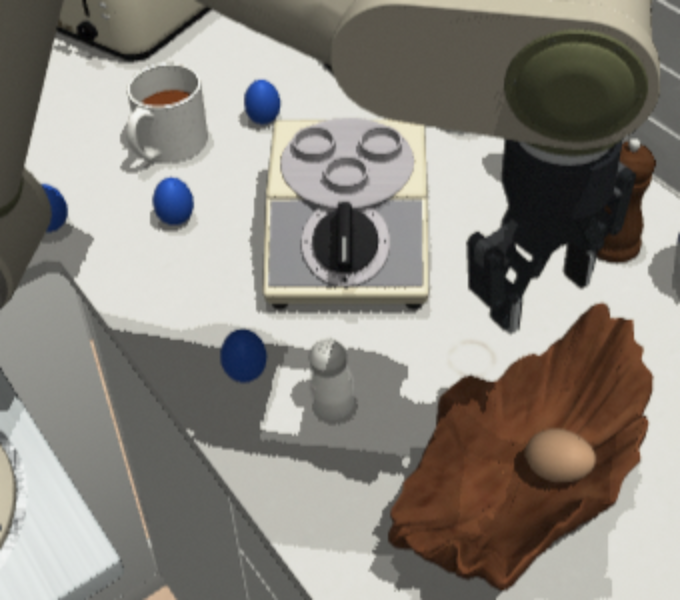

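The egg is lying in the bowl at crop (560,455). The knob's white line points down the slope at (345,250), and everything else is standing where it was.

```bash
python3 -c "
from rig import ticket; print(ticket.close_job())"
```

```text
the job is handed in; nothing more can be done
None
```

The cooker's knob is turned off against its end stop, the brown egg is lying in the wooden bowl, nothing else looked moved in the last picture, and the job was handed in at about 21 s of the 72 s allowed.

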